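# Seat the temperature probe in the heater block and set its depth stop

### The job

Take the temperature probe out of its stand and push it, without forcing it, into the sensor well of the dry-block heater until its tip rests on the bottom of the well. Then slide the orange stop collar down the stem until it lies on the block's face, so that it marks the depth, and leave the probe there fully home, with the vials, the bottle and the tip box undisturbed.

Things in the scene. Friction and masses are not known exactly. Their poses are not given: they have to be found in the camera images.
- probe_head (a point): Centre of the head of the cordless temperature probe: a blue cylinder 16 mm in diameter, 30 mm high, with a white band. Below it a straight steel stem, 8 mm in diameter, ends in a rounded tip 109 mm below this point. z points up along the probe. Mass about 120 g. At the start it stands upright and loose in its stand.
- probe_tip (a point): The lowest point of the probe's rounded tip. It may bear some 20 N; pressed on the bottom of the well harder than that, the probe is ruined.
- collar_mid (a point): Centre of the orange stop collar, a disc 40 mm in diameter, 14 mm thick, around the probe's stem. It stays by friction wherever it is put: some 3 N slide it along the stem. At the start its underside is 72 to 74 mm above the probe's tip, just below the head. It can be pushed down from above with a fingertip on either side of the head. It bears 25 N on the block.
- stand_mouth (a point): Centre of the mouth of the hole in the white probe stand (fixed, a block 60 x 60 mm, 66 mm high, on a 90 x 90 mm foot). The hole is 9 mm wide and 54 mm deep; the probe's tip stands on its bottom.
- well_mouth (a point): Mouth of the sensor well, level with the block's flat top: the small middle hole, 9 mm wide, of three in a row in the bare block (those 31 mm to either side, 16 mm wide, stay empty). Blind; its bottom is not measured: 49 to 66 mm deep. From 20 mm down a spring grips the stem: 4 to 8 N push it on, it does not fall home by itself; at the bottom resistance rises steeply. Axes as heater.
- heater: Dry-block heater, fixed: white casing with blue sides, 220 mm (its x) by 210 mm (its y), 94 mm high, the block faces 100 mm above the bench. Origin: centre of the underside. The blue key panel is at its -x end. The block with the sensor well is on its -y side (well at x = 28 mm, y = -42 mm), the block with the amber vials on its +y side.
- vial_a_mid (a point): Centre of an amber vial with a black cap, 22 mm in diameter, 62 mm high, standing in a well of the heater's other block and rising 22 mm above its face. Leave alone.
- vial_b_mid (a point): Centre of the second such vial, 68 mm from the sensor well (the first is 107 mm from it). Leave alone.
- reagent_mid (a point): Centre of a white reagent bottle, 60 mm in diameter, 115 mm high, beside the stand. Leave alone.
- tipbox_mid (a point): Centre of a blue pipette-tip box with a pale lid, 80 x 120 mm, 60 mm high, beside the stand. Leave alone.
Things that resemble listed ones, but are neither listed nor needed, are in the scene too. Of the things like the part that bears probe_head, leave any that is green; of the rest the larger one is meant. What is shaped like the part that bears stand_mouth but black is not meant.

How it is judged:
By the outcome, as a careful person would: the job done as asked, in the order asked, and still so for the second after the job is handed in, with the robot touching nothing.
It also fails if it takes over 59 s, if anything falls off the work surface, if the arm or the gripper's body presses on something with over 40 N, if the wrist force passes 120 N, or if a joint passes its speed limit or range.

### The arm

A 6-joint arm with a two-finger parallel gripper is mounted at the origin on the work surface. World frame = base frame: x ahead of the robot, y to its left, z up, the work surface at z = 0. Lengths are in m, angles in degrees, forces in N, time in s.
With the tool pointing down it reaches from about 0.35 to 0.875 m from the base axis. Payload 4.2 kg.
Tool frame: the origin (TCP) lies on the centre line of the jaws, within the pads' length; the fingertips stand 19 mm ahead of it and the grasp point (between the pads) is the TCP; z points along the fingers, y is the line along which they close (so a half turn about z gives the same grasp; the last joint's range is limited). The gripper opens to 87 mm and grips with 3 to 60 N. Pads are 19 mm wide; open, the fingers measure 117 mm over their backs; the gripper's body (75 mm by 190 mm) begins 51 mm behind the grasp point.
Start: joints at [-55.084, 22.042, 0.453, 0, -68.411, -14.817], TCP at [0.215, -0.587, 0.242] pointing down, gripper open.
Joint ranges: [-179.83, 179.83], [-69.29, 118.12], [-61.27, 80.66], [-181.25, 117.63], [-171.15, -9.14], [-177.46, 177.46]. Speed limits (degrees/s): [159.86, 159.86, 180, 180, 180, 180].

### API

Orientations are given as a 3x3 rotation matrix whose columns are the frame's x, y, z axes.
In Python, from station import sense, capture, finish_job, search_frame, masks_of gives the robot as it stands.
- The arm moves only by the tool drive_tool, never from a script. Its argument "rows" is a list of rows, each a list of 7 numbers: the opening in per cent of the stroke, from 0 (shut) to 100 (fully open), then the shift along the world's x, y, z in mm, then the turn, a rotation vector about the world's x, y, z in rad. In form: [[fingers, dx, dy, dz, wx, wy, wz], ...]. A call has 1 to 5 rows; each row shifts and turns the commanded pose from where the row before left it; what a row does not reach is not made up. A row lasts 1/12 s, in which the tool goes at most 41.7 mm and 7.16 degrees, less where a joint would pass 70% of its speed; a pose out of reach is approached as far as the arm can. A call is refused whole if a number of a shift passes 41.7 or a number of a turn 0.125, either way. A call with a gripper value outside its range is refused whole. The fingers move at their own pace and stop on an object; the grip force is fixed at half the most. Time passes only in rows, so rows that do not move let the fingers close. It gives the time, the measured TCP pose, the force, the opening and the grip force at its end, in the units of the state.
- sense(): the state, without advancing time (a new reading comes with each control period).
- capture(name): name is "side" or "top" or "wrist"; returns a dict with "frame" (400x640x3 uint8, red, green, blue), "z_map" (400x640 float32, m along the optical axis (not along the pixel's ray), 0 where there is no reading), "fx", "fy", "cx", "cy" (pixels), "distortion" ([k1, k2, p1, p2, k3] as OpenCV has them; the pictures are not rectified), "R" (3x3) and "t" (3): a world point X has camera coordinates R X + t; the wrist camera has in their place "T_tool_cam" (4x4, takes a point from camera to tool coordinates, whose origin is the TCP and whose axes are the flange's). Camera axes: x right, y down, z forward; pixel columns grow to the right and rows downward; lengths in m; the calibration is good to about 2 mm. A picture is of the moment at which its call begins: read the wrist's pose just before it.
- finish_job(): hands the job in; it is judged then, once.
Trained networks look in a picture, given as the dict that the camera call returned (one of the last four; its "shot" number tells which), for a name from the list of things; names that differ only in an ending like _2 or _b are one class to them, and where a whole thing is asked for, a point or a joint stands for the part that bears it (a point fixed in the world has none). Each returns a list of dicts, best first, with "p" (0 to 1); they miss things now and then, are a little off and sometimes report something else, mostly with a low value. They report only what shows in the picture. A call takes as long as a camera call. They do not tell look-alikes from the thing itself.
- search_frame(label, picture): "xy" ([column, row] in pixels, amid what is visible of it).
- masks_of(label, picture): "region" (400x640 bool, what is visible of it) and "xy" ([column, row] in pixels, amid what is visible of it).
The state is a dict: "time_s": time; "joints": joint angles; "joint_velocities": joint speeds; "effort": joint torques, N m; "tcp_pos": TCP position; "ee_rot": TCP orientation; "wrist_force": force on the tool from outside, world axes, zero at the start; "moment": the same for the moment, N m; "gripper_width": opening from 0.0 (shut) to 1.0 (fully open); "gripper_force": force on a finger pad.
Only numpy, scipy, OpenCV 4.12 (cv2) and the standard library are available. Lean on these libraries where they do the work, as an engineer would, in place of code of your own. Each camera call takes 0.05 s, during which the arm holds its last target. There are 200 camera calls.

## Working session

There is one attempt and no reset: what is moved stays moved. The work goes in short steps, Python scripts to look and compute and a tool call to move; the robot and the scene stay as the last step left them, time stands still between calls to the robot, and variables do not carry over. Pictures are saved under pics/ and viewed, at most 10 in all, crops included, and the job is handed in when it is done.

Besides the shell and the picture viewer there is one more tool, called after "Call:" as name(argument=value, ...) on one line, values as JSON. drive_tool: Moves the arm, as the interface text tells. Its arguments: {"type":"object","properties":{"rows":{"type":"array"}},"required":["rows"]}

```bash
mkdir -p pics; cat > h.py <<'E'
import numpy as np, cv2
from station import *
def cam(c,s=None):
    if 'R' in c: return np.array(c['R']),np.array(c['t'])
    T=np.array(c['T_tool_cam']); A=np.eye(4); A[:3,:3]=s['ee_rot']; A[:3,3]=s['tcp_pos']
    W=np.linalg.inv(A@T); return W[:3,:3],W[:3,3]
def K(c): return np.array([[c['fx'],0,c['cx']],[0,c['fy'],c['cy']],[0,0,1.]])
def world(c,uv,z=None,s=None):
    """pixels -> world, with depth map (z None) """
    uv=np.atleast_2d(np.array(uv,float)); R,t=cam(c,s)
    n=cv2.undistortPoints(uv[:,None],K(c),np.array(c['distortion']))[:,0]
    r=np.c_[n,np.ones(len(n))]
    if z is None:
        d=c['z_map'][uv[:,1].astype(int),uv[:,0].astype(int)]
        return (r*d[:,None]-t)@R
    o=-R.T@t; d=r@R
    return o+d*((z-o[2])/d[:,2])[:,None]
def pix(c,X,s=None):
    R,t=cam(c,s); return cv2.projectPoints(np.atleast_2d(np.array(X,float)),cv2.Rodrigues(R)[0],t,K(c),np.array(c['distortion']))[0][:,0]
def save(c,n): cv2.imwrite('pics/'+n,c['frame'][:,:,::-1])
E
python3 - <<'E'
from h import *
np.set_printoptions(precision=4,suppress=True)
for n in ['top','side']:
    c=capture(n); save(c,n+'1.png')
    for l in ['probe_head','stand_mouth','well_mouth','heater','collar_mid','vial_a_mid','reagent_mid','tipbox_mid']:
        for r in search_frame(l,c)[:4]:
            print(n,l,round(r['p'],2),np.round(r['xy']),world(c,r['xy'])[0])
    print(c['fx'],cam(c))
s=sense();print(s)
E
```

```text
top probe_head 0.64 [398. 208.] [ 0.517  -0.1778  0.1355]
top probe_head 0.61 [346. 164.] [ 0.6006 -0.0896  0.0983]
top probe_head 0.47 [454. 223.] [ 0.4899 -0.2954  0.0664]
top stand_mouth 0.61 [460. 159.] [ 0.613  -0.3108  0.0638]
top well_mouth 0.8 [227. 183.] [0.5664 0.1282 0.1006]
top heater 0.82 [226. 185.] [0.5631 0.1303 0.0987]
top collar_mid 0.77 [391. 211.] [ 0.513  -0.1718  0.0951]
top collar_mid 0.72 [343. 166.] [ 0.5983 -0.0844  0.0883]
top collar_mid 0.53 [456. 226.] [ 0.4849 -0.2943  0.0787]
top vial_a_mid 0.64 [397. 207.] [ 0.5187 -0.1769  0.129 ]
top vial_a_mid 0.48 [194. 201.] [0.5334 0.1816 0.119 ]
top vial_a_mid 0.24 [384. 211.] [ 0.5133 -0.1633  0.0646]
top reagent_mid 0.65 [394. 156.] [ 0.6161 -0.181   0.0902]
top tipbox_mid 0.69 [198. 164.] [0.599  0.1749 0.1199]
top tipbox_mid 0.64 [376. 267.] [ 0.407  -0.1479  0.0593]
399.44896435610883 (array([[-0.0076, -1.    , -0.0032],
       [-0.9976,  0.0078, -0.0682],
       [ 0.0682,  0.0027, -0.9977]]), array([-0.0454,  0.5517,  0.7947]))
side probe_head 0.74 [306. 177.] [ 0.6063 -0.0866  0.0888]
side probe_head 0.69
[... 659 characters left out ...]
88,  0.0205],
       [-0.3589,  0.5465, -0.7567],
       [ 0.3889, -0.6494, -0.6535]]), array([0.4353, 0.2788, 0.6214]))
{'time_s': 0.9, 'joints': array([-55.0843,  22.039 ,   0.454 ,  -0.0016, -68.4111, -14.8167]), 'joint_velocities': array([ 0.0138,  0.0331, -0.0574,  0.0422,  0.1417, -0.043 ]), 'effort': array([ -0.0007, -39.0455,  18.762 ,   4.2244,   0.0155,  -0.    ]), 'tcp_pos': array([ 0.2148, -0.5869,  0.2416]), 'ee_rot': array([[-0.9391, -0.3436,  0.0001],
       [-0.3436,  0.9391, -0.    ],
       [-0.    , -0.0001, -1.    ]]), 'wrist_force': array([-0.3076, -0.9822,  0.0236]), 'moment': array([ 0.0388, -0.0108,  0.0211]), 'gripper_force': 0.0, 'gripper_width': 1.0008420290090119}
```

```bash
python3 - <<'E'
import cv2
a=cv2.imread('pics/top1.png')[100:320,140:520]; b=cv2.imread('pics/side1.png')[110:330,180:480]
cv2.imwrite('pics/t1c.png',cv2.resize(a,None,fx=2.1,fy=2.1,interpolation=2))
cv2.imwrite('pics/s1c.png',cv2.resize(b,None,fx=2.6,fy=2.6,interpolation=2))
E
```

```text
(no output)
```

View pics/t1c.png

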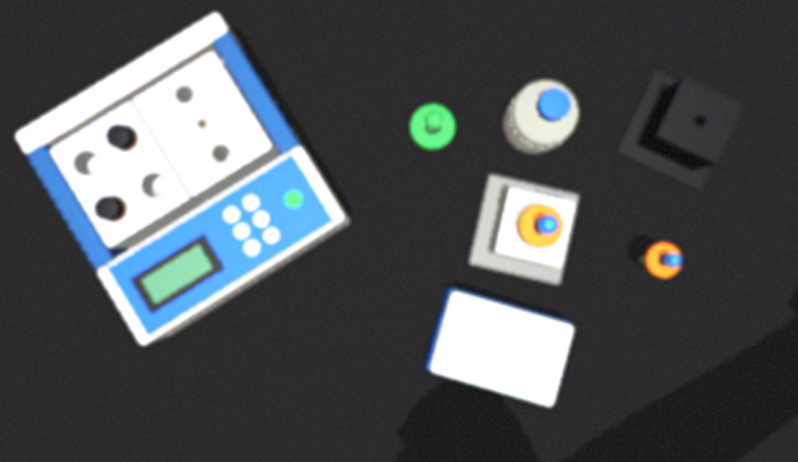

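View pics/s1c.png

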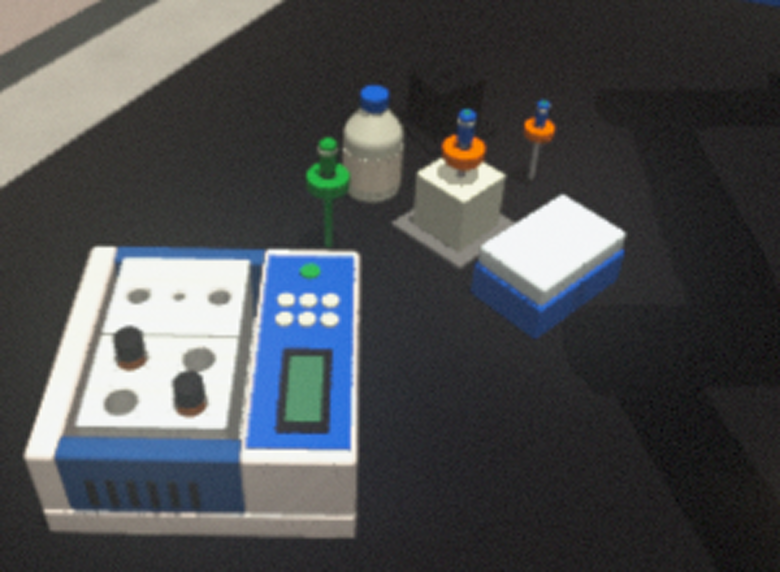

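Call:
drive_tool(rows=[[100,30,41,4,0,0,0],[100,30,41,4,0,0,0],[100,30,41,4,0,0,0],[100,30,41,4,0,0,0],[100,30,41,4,0,0,0]])

```text
time_s: 1.32
tcp_pos: [0.3381, -0.4177, 0.2582]
ee_rot: [[-0.939, -0.343, 0.0], [-0.343, 0.939, -0.0], [-0.0, -0.0, -1.0]]
wrist_force: [1.0, -0.8, 0.6]
gripper_width: 0.995
gripper_force: 0.0
```

Call:
drive_tool(rows=[[100,30,41,0,0,0,0],[100,30,41,0,0,0,0],[100,30,41,0,0,0,0],[100,30,41,0,0,0,0],[100,22,30,0,0,0,0]])

```text
time_s: 1.73
tcp_pos: [0.4589, -0.2527, 0.2584]
ee_rot: [[-0.939, -0.344, 0.001], [-0.344, 0.939, -0.0], [-0.001, -0.001, -1.0]]
wrist_force: [0.4, -0.5, 0.0]
gripper_width: 1.003
gripper_force: 0.0
```

Call:
drive_tool(rows=[[100,0,0,0,0,0,0],[100,0,0,0,0,0,0]])

```text
time_s: 1.9
tcp_pos: [0.4589, -0.2532, 0.258]
ee_rot: [[-0.938, -0.347, 0.0], [-0.347, 0.938, -0.0], [-0.0, -0.0, -1.0]]
wrist_force: [-0.3, 0.2, 0.4]
gripper_width: 0.998
gripper_force: 0.0
```

```bash
python3 - <<'E'
from h import *
np.set_printoptions(precision=4,suppress=True)
s=sense(); c=capture('wrist'); save(c,'w1.png')
print(s['time_s'],s['tcp_pos'],s['ee_rot'],s['joints'],s['wrist_force'])
print(np.array(c['T_tool_cam']),c['fx'])
for l in ['probe_head','collar_mid']:
    for r in search_frame(l,c)[:3]: print(l,r['p'],r['xy'],world(c,r['xy'],None,s))
c=capture('top')
for X in [(.6,.115,.1)]: print(pix(c,X))
print(world(c,[(236,159)],.1),world(c,[(227.6,144.8),(245.2,172.9)],.1))
np.save('w1.npy',c['z_map'])
E
```

```text
1.9 [ 0.4589 -0.2532  0.258 ] [[-0.9378 -0.3473  0.0002]
 [-0.3473  0.9378 -0.    ]
 [-0.0002 -0.0001 -1.    ]] [-11.1326  11.4918 -12.0863  -0.0006 -66.411  -58.5477] [-0.3288  0.164   0.4294]
[[ 0.0009 -0.9591 -0.2832  0.0769]
 [ 1.      0.001  -0.0003 -0.0002]
 [ 0.0005 -0.2832  0.9591 -0.1435]
 [ 0.      0.      0.      1.    ]] 278.0313310590317
probe_head 0.92 [271.6, 190.2] [[ 0.4839 -0.3003  0.0796]]
probe_head 0.76 [350.1, 250.7] [[ 0.5167 -0.1878  0.0994]]
probe_head 0.74 [386.9, 307.6] [[ 0.637  -0.057   0.0008]]
collar_mid 0.75 [350.3, 250.2] [[ 0.516  -0.1878  0.0992]]
collar_mid 0.54 [272.5, 187.4] [[ 0.4836 -0.3011  0.068 ]]
[[234.6121 164.6732]]
[[0.6105 0.1125 0.1   ]] [[0.637  0.1282 0.1   ]
 [0.5846 0.0955 0.1   ]]
```

View pics/w1.png

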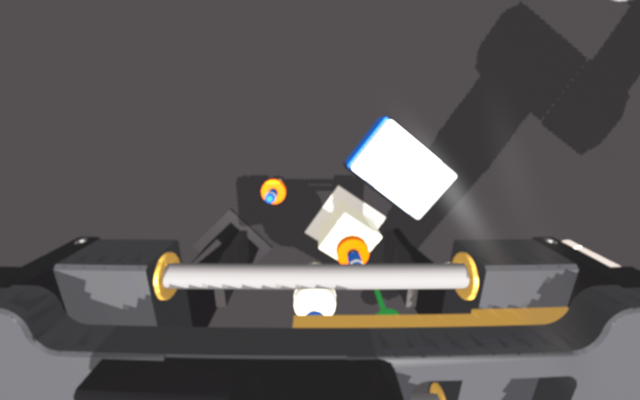

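Call:
drive_tool(rows=[[100,30,29,0,0,0,0],[100,30,29,0,0,0,0],[100,28,28,0,0,0,0],[100,0,0,0,0,0,0],[100,0,0,0,0,0,0]])

```text
time_s: 2.52
tcp_pos: [0.5463, -0.1687, 0.2573]
ee_rot: [[-0.939, -0.344, -0.001], [-0.344, 0.939, 0.0], [0.001, 0.0, -1.0]]
wrist_force: [-0.9, 0.5, -0.7]
gripper_width: 0.999
gripper_force: 0.0
```

```bash
python3 - <<'E'
from h import *
np.set_printoptions(precision=4,suppress=True)
import pickle
s=sense(); c=capture('wrist'); save(c,'w2.png'); pickle.dump((s,c),open('w2.pkl','wb'))
print(s['time_s'],s['tcp_pos'])
for l in ['probe_head','collar_mid']:
    for r in search_frame(l,c)[:3]: print(l,r['p'],r['xy'],world(c,r['xy'],None,s))
E
```

```text
2.5167 [ 0.5463 -0.1687  0.2573]
probe_head 0.97 [229.6, 97.0] [[ 0.4863 -0.293   0.0744]]
probe_head 0.96 [356.6, 249.6] [[ 0.6045 -0.0933  0.088 ]]
probe_head 0.79 [311.9, 164.4] [[ 0.5159 -0.1839  0.1374]]
collar_mid 0.88 [356.8, 248.5] [[ 0.6029 -0.0938  0.0883]]
collar_mid 0.81 [309.9, 156.4] [[ 0.5146 -0.1872  0.0989]]
collar_mid 0.71 [229.7, 98.0] [[ 0.4872 -0.2924  0.0752]]
```

Call:
drive_tool(rows=[[100,12,38,0,0,0,0],[100,12,38,0,0,0,0],[100,12,38,0,0,0,0],[100,12,38,0,0,0,0],[100,12,38,0,0,0,0]])

```text
time_s: 3.08
tcp_pos: [0.6055, 0.021, 0.2586]
ee_rot: [[-0.94, -0.341, 0.001], [-0.341, 0.94, 0.0], [-0.001, -0.0, -1.0]]
wrist_force: [0.8, -0.7, 0.4]
gripper_width: 0.997
gripper_force: 0.0
```

Call:
drive_tool(rows=[[100,12,38,0,0,0,0],[100,12,38,0,0,0,0],[100,8,24,0,0,0,0],[100,0,0,0,0,0,0],[100,0,0,0,0,0,0]])

```text
time_s: 3.5
tcp_pos: [0.6376, 0.1209, 0.2576]
ee_rot: [[-0.939, -0.344, -0.001], [-0.344, 0.939, -0.0], [0.001, -0.0, -1.0]]
wrist_force: [1.0, -0.1, -0.1]
gripper_width: 1.001
gripper_force: 0.0
```

```bash
python3 - <<'E'
from h import *
np.set_printoptions(precision=4,suppress=True)
import pickle
s=sense(); c=capture('wrist'); save(c,'w3.png'); pickle.dump((s,c),open('w3.pkl','wb'))
print(s['time_s'],s['tcp_pos'])
for l in ['well_mouth','heater']:
    for r in search_frame(l,c)[:3]: print(l,r['p'],r['xy'],world(c,r['xy'],None,s))
a=cv2.imread('pics/w2.png')[60:300,200:460]; b=cv2.imread('pics/w3.png')[60:300,200:460]
cv2.imwrite('pics/w23.png',cv2.resize(np.hstack([a,b]),None,fx=1.53,fy=1.53))
E
```

```text
3.5 [0.6376 0.1209 0.2576]
well_mouth 0.76 [350.2, 116.8] [[0.5524 0.1278 0.1003]]
heater 0.71 [349.5, 116.1] [[0.5516 0.1279 0.0906]]
```

View pics/w23.png

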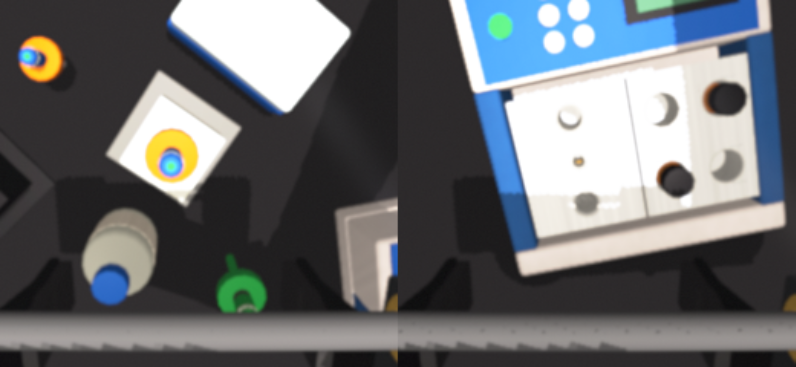

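```bash
cat > m.py <<'E'
from h import *
import pickle
np.set_printoptions(precision=4,suppress=True)
s,c=pickle.load(open('w2.pkl','rb'))
f=c['frame'].astype(int); v,u=np.mgrid[0:400,0:640]
W=(np.abs(u-312)<20)&(np.abs(v-166)<20)
P=np.full((400,640,3),9.); P[W]=world(c,np.c_[u[W],v[W]],None,s)
m=W&(P[...,2]>.132)&(P[...,2]<.145)
print('head',m.sum(),np.median(P[m],0),(P[m].min(0)+P[m].max(0))/2,world(c,[(u[m].mean(),v[m].mean())],.136,s))
m=W&(f[...,0]>200)&(f[...,2]<110); 
mc=W&(P[...,2]>.09)&(P[...,2]<.105)
print('collar',(P[mc].min(0)+P[mc].max(0))/2, P[mc][:,2].mean(),np.ptp(P[mc],0))
h,_=cv2.minEnclosingCircle(np.argwhere(mc|((P[...,2]>.105)&W&(P[...,2]<1)))[:,::-1].astype(np.float32)); print('collar circ',world(c,[h],.099,s))
# stand top
W2=(np.abs(u-312)<50)&(np.abs(v-166)<50); Q=np.full((400,640,3),9.);Q[W2]=world(c,np.c_[u[W2],v[W2]],None,s)
m=W2&(np.abs(Q[...,2]-.066)<.004); r=cv2.minAreaRect((Q[m][:,:2]*1000).astype(np.float32)); print('stand',r)
s,c=pickle.load(open('w3.pkl','rb')); g=c['frame'].mean(2); print(g[158:173,310:326].astype(int))
W=(np.abs(u-317.6)<7)&(np.abs(v-165.2)<7); w=np.where(W,np.clip(np.median(g[W])*.9-g,0,None),0)
print('well',(w*u).sum()/w.sum(),(w*v).sum()/w.sum(),world(c,[((w*u).sum()/w.sum(),(w*v).sum()/w.sum())],.1,s))
W=(np.abs(u-330)<25)&(np.abs(v-165)<30);X=world(c,np.c_[u[W],v[W]],None,s);print('z',np.percentile(X[:,2],[25,50,75]))
E
python3 m.py
```

```text
head 205 [ 0.5197 -0.1831  0.1358] [ 0.5203 -0.183   0.1349] [[ 0.5197 -0.183   0.136 ]]
collar [ 0.5204 -0.1832  0.0967] 0.09909212087786216 [0.0387 0.0396 0.0088]
collar circ [[ 0.5196 -0.1832  0.099 ]]
stand ((550.9044189453125, -190.41517639160156), (60.11021423339844, 123.46458435058594), 76.39179229736328)
[[255 255 255 255 255 255 255 255 255 255 255 255 255 255 255 255]
 [255 255 255 255 255 255 255 255 255 255 255 255 255 255 255 255]
 [255 255 255 255 255 254 254 253 253 253 254 255 255 255 255 255]
 [255 255 255 255 254 250 248 249 245 241 245 253 255 255 255 255]
 [255 255 255 254 248 231 224 227 219 201 212 240 253 255 255 255]
 [255 255 255 253 233 188 169 173 165 150 160 214 248 255 255 255]
 [255 255 255 250 216 156 139 147 150 141 136 184 239 253 255 255]
 [255 255 254 248 208 151 143 155 163 153 140 172 230 251 255 255]
 [255 255 254 249 216 161 150 160 164 155 145 179 232 250 255 255]
 [255 255 254 251 232 186 157 151 151 148 159 205 242 253 255 255]
 [255 255 255 253 247 224 191 171 166 175 204 232 248 254 255 255]
 [255 255 255 254 253 248 237 226 220 230 241 249 252 254 255 255]
 [255 255 255 255 254 253 252 249 246 250 253 254 254 255 255 255]
 [255 255 255 255 255 255 254 253 252 254 254 255 255 255 255 255]
 [255 255 255 255 255 255 255 255 254 255 255 255 255 255 255 255]]
well 317.84151584964707 165.23961118160872 [[0.6118 0.1138 0.1   ]]
z [0.0996 0.1002 0.1008]
```

Call:
drive_tool(rows=[[100,-13,-34,0,0,0,0],[100,-13,-34,0,0,0,0],[100,-13,-34,0,0,0,0],[100,-13,-34,0,0,0,0],[100,-13,-34,0,0,0,0]])

```text
time_s: 4.07
tcp_pos: [0.5711, -0.0519, 0.2586]
ee_rot: [[-0.94, -0.342, 0.001], [-0.342, 0.94, -0.0], [-0.001, -0.0, -1.0]]
wrist_force: [0.6, -0.8, 0.2]
gripper_width: 0.996
gripper_force: 0.0
```

Call:
drive_tool(rows=[[100,-13,-34,0,0,0,0],[100,-13,-34,0,0,0,0],[100,-13,-34,0,0,0,0],[100,-13,-32,0,0,0,0],[100,0,0,0,0,0,0]])

```text
time_s: 4.48
tcp_pos: [0.5172, -0.1883, 0.2587]
ee_rot: [[-0.942, -0.336, -0.0], [-0.336, 0.942, -0.001], [0.0, -0.001, -1.0]]
wrist_force: [0.7, 0.2, 0.4]
gripper_width: 1.0
gripper_force: 0.0
```

Call:
drive_tool(rows=[[100,0,0,0,0,0,0],[80,0,0,-30,0,0,0],[60,0,0,-30,0,0,0],[60,0,0,-25,0,0,0],[60,0,0,0,0,0,0]])

```text
time_s: 4.9
tcp_pos: [0.5171, -0.1821, 0.168]
ee_rot: [[-0.94, -0.342, -0.01], [-0.342, 0.94, 0.002], [0.009, 0.006, -1.0]]
wrist_force: [-0.8, -0.5, -0.3]
gripper_width: 0.785
gripper_force: 0.0
```

Call:
drive_tool(rows=[[60,0,0,0,0,0,0],[60,0,0,0,0,0,0],[60,0,0,0,0,0,0]])

```text
time_s: 5.15
tcp_pos: [0.5222, -0.1829, 0.1751]
ee_rot: [[-0.939, -0.344, 0.004], [-0.344, 0.939, -0.001], [-0.004, -0.002, -1.0]]
wrist_force: [0.0, -0.3, -0.2]
gripper_width: 0.623
gripper_force: 0.0
```

Call:
drive_tool(rows=[[60,0,0,-18,0,0,0],[60,0,0,-16,0,0,0],[50,0,0,-10,0,0,0],[50,0,0,-6,0,0,0],[50,0,0,0,0,0,0]])

```text
time_s: 5.57
tcp_pos: [0.5206, -0.1828, 0.1225]
ee_rot: [[-0.939, -0.344, -0.001], [-0.344, 0.939, 0.0], [0.001, 0.0, -1.0]]
wrist_force: [-0.4, -0.1, 0.1]
gripper_width: 0.517
gripper_force: 0.0
```

Call:
drive_tool(rows=[[50,0,0,0,0,0,0],[50,0,0,0,0,0,0]])

```text
time_s: 5.73
tcp_pos: [0.5216, -0.183, 0.1239]
ee_rot: [[-0.939, -0.344, 0.002], [-0.344, 0.939, -0.0], [-0.002, -0.001, -1.0]]
wrist_force: [-0.1, -0.2, -0.2]
gripper_width: 0.507
gripper_force: 0.0
```

Call:
drive_tool(rows=[[0,-1,0,0,0,0,0],[0,0,0,0,0,0,0],[0,0,0,0,0,0,0],[0,0,0,0,0,0,0],[0,0,0,0,0,0,0]])

```text
time_s: 6.15
tcp_pos: [0.5198, -0.1829, 0.1231]
ee_rot: [[-0.939, -0.344, 0.0], [-0.344, 0.939, -0.0], [-0.0, -0.0, -1.0]]
wrist_force: [0.3, -0.2, 0.1]
gripper_width: 0.205
gripper_force: 0.0
```

Call:
drive_tool(rows=[[0,0,0,0,0,0,0],[0,0,0,0,0,0,0],[0,0,0,0,0,0,0]])

```text
time_s: 6.4
tcp_pos: [0.5198, -0.1829, 0.123]
ee_rot: [[-0.939, -0.344, 0.0], [-0.344, 0.939, -0.0], [-0.0, -0.0, -1.0]]
wrist_force: [-0.6, 0.4, 1.0]
gripper_width: 0.172
gripper_force: 30.0
```

Call:
drive_tool(rows=[[0,0,0,5,0,0,0],[0,0,0,5,0,0,0],[0,0,0,10,0,0,0],[0,0,0,10,0,0,0],[0,0,0,10,0,0,0]])

```text
time_s: 6.82
tcp_pos: [0.5198, -0.1829, 0.1642]
ee_rot: [[-0.939, -0.344, 0.0], [-0.344, 0.939, -0.0], [-0.0, -0.0, -1.0]]
wrist_force: [-0.2, 0.0, -1.1]
gripper_width: 0.174
gripper_force: 30.0
```

Call:
drive_tool(rows=[[0,0,0,15,0,0,0],[0,0,0,20,0,0,0],[0,0,0,20,0,0,0],[0,0,0,20,0,0,0],[0,0,0,20,0,0,0]])

```text
time_s: 7.23
tcp_pos: [0.5195, -0.1829, 0.2601]
ee_rot: [[-0.939, -0.344, 0.001], [-0.344, 0.939, 0.0], [-0.001, -0.0, -1.0]]
wrist_force: [0.9, 0.5, -2.5]
gripper_width: 0.169
gripper_force: 30.0
```

Call:
drive_tool(rows=[[0,10,32,5,0,0,0],[0,10,32,0,0,0,0],[0,10,32,0,0,0,0],[0,10,32,0,0,0,0],[0,10,32,0,0,0,0]])

```text
time_s: 7.65
tcp_pos: [0.5698, -0.0215, 0.2643]
ee_rot: [[-0.939, -0.343, 0.001], [-0.343, 0.939, 0.0], [-0.001, -0.0, -1.0]]
wrist_force: [0.2, 0.4, -2.2]
gripper_width: 0.175
gripper_force: 30.0
```

Call:
drive_tool(rows=[[0,10,32,0,0,0,0],[0,10,32,0,0,0,0],[0,10,32,0,0,0,0],[0,0,0,0,0,0,0],[0,0,0,0,0,0,0]])

```text
time_s: 8.07
tcp_pos: [0.5998, 0.0747, 0.2634]
ee_rot: [[-0.938, -0.346, 0.0], [-0.346, 0.938, 0.0], [-0.0, 0.0, -1.0]]
wrist_force: [-0.3, -0.1, -1.2]
gripper_width: 0.174
gripper_force: 30.0
```

```bash
python3 - <<'E'
from h import *
import pickle
D={}
for n in ['wrist','top','side']:
    s=sense(); c=capture(n); save(c,n+'4.png'); D[n]=(s,c)
pickle.dump(D,open('d4.pkl','wb'))
print(s['time_s'],s['tcp_pos'],s['ee_rot'],s['wrist_force'],s['moment'])
ims=[]
for n,X in [('wrist',(s['tcp_pos'])),('top',s['tcp_pos']),('side',s['tcp_pos'])]:
    s,c=D[n]; u,v=pix(c,np.array(X)-[0,0,.06],s)[0]; print(n,u,v)
    x=int(np.clip(u-65,0,510));y=int(np.clip(v-80,0,240)); ims.append(cv2.resize(c['frame'][y:y+160,x:x+130,::-1],None,fx=2,fy=2)); print(x,y)
cv2.imwrite('pics/d4.png',np.hstack(ims))
E
```

```text
8.1667 [0.59938774 0.0727344  0.26339574] [[-9.39104248e-01 -3.43632350e-01 -1.42454238e-04]
 [-3.43632339e-01  9.39104258e-01 -9.49616025e-05]
 [ 1.66411260e-04 -4.02269614e-05 -9.99999985e-01]] [ 0.40174906  0.28518915 -1.53048969] [-0.01036818  0.01999769  0.03140752]
wrist 313.6464563051127 218.46376087931836
248 138
top 246.46528326672365 155.72208877483922
181 75
side 261.9460340015231 172.61384087646954
196 92
```

View pics/d4.png

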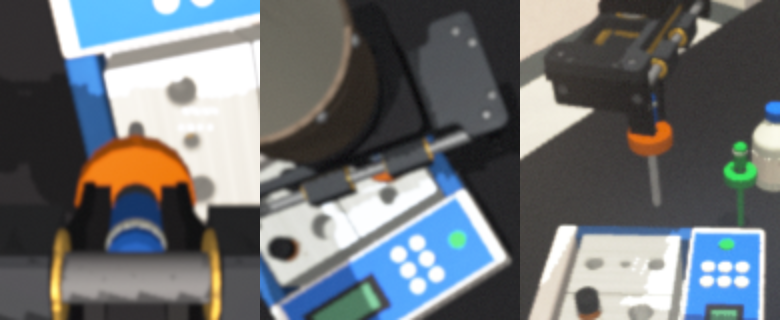

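```bash
python3 - <<'E'
from h import *
import pickle
np.set_printoptions(precision=2,suppress=True)
D=pickle.load(open('d4.pkl','rb'))
v,u=np.mgrid[0:400,0:640]
for n in ['side','top']:
    s,c=D[n]; g=cv2.imread(f'pics/{n}1.png').astype(float).mean(2)
    p=pix(c,(.6118,.1138,.1))[0]
    W=(np.abs(u-p[0])<6)&(np.abs(v-p[1])<4.5); w=np.where(W,np.clip(np.median(g[W])*.9-g,0,None),0)
    q=np.array([(w*u).sum(),(w*v).sum()])/w.sum(); print(n,'well pred',p,'seen',q,world(c,[q],.1)*1000)
s,c=D['side']; T=s['tcp_pos']
f=c['frame'].astype(int)
for dz in [.06,.07,.08,.09,.1,.105,.111]: print(dz,pix(c,T-[0,0,dz])[0])
for r in range(166,200,2): print(r,f[r,256:272].sum(1)//3)
E
```

```text
side well pred [248.39 222.65] seen [248.41 223.73] [[609.76 116.12 100.  ]]
top well pred [235.31 158.31] seen [235.74 158.48] [[611.47 113.01 100.  ]]
0.06 [261.95 172.61]
0.07 [262.39 176.89]
0.08 [262.82 181.09]
0.09 [263.24 185.21]
0.1 [263.66 189.25]
0.105 [263.87 191.24]
0.111 [264.11 193.61]
166 [92 93 95 91 93 97 92 92 89 88 88 92 84 82 72 62]
168 [90 88 90 95 92 95 92 89 90 87 82 73 67 62 58 61]
170 [ 64  70  69  79 104 114 115 106  79  60  61  60  59  61  59  62]
172 [ 56  62  62  68 104 116 119 111  87  69  61  61  63  65  63  60]
174 [ 60  62  62  66  94 119 120 114  93  69  62  62  63  63  64  58]
176 [ 62  63  60  69  81 113 118 118  99  74  65  62  62  64  63  61]
178 [ 65  61  65  64  82 112 121 119 108  83  62  64  65  60  61  61]
180 [ 64  65  66  62  71 110 119 120 115  84  65  63  66  62  62  66]
182 [ 66  65  64  65  69 104 119 119 115  87  69  67  64  64  65  59]
184 [ 66  67  68  65  69  94 117 120 115  93  73  68  66  65  63  64]
186 [ 68  67  64  65  66  86 113 120 119 102  78  68  66  66  66  67]
188 [ 64  67  66  66  69  79 110 120 118 110  83  67  65  66  67  65]
190 [ 69  67  65  68  69  73 110 123 120 116  85  71  67  67  69  68]
192 [ 62  68  68  71  66  73 102 120 123 115  91  72  70  66  68  68]
194 [ 70  67  69  70  72  71  78 101 112 100  77  71  70  69  71  69]
196 [70 72 66 67 67 72 68 70 72 72 71 69 70 71 71 70]
198 [72 70 72 70 71 70 71 71 70 72 74 71 73 71 69 70]
```

Call:
drive_tool(rows=[[0,6,20,0,0,0,0],[0,6.4,21.1,0,0,0,0],[0,0,0,-15,0,0,0],[0,0,0,-15,0,0,0],[0,0,0,-10,0,0,0]])

```text
time_s: 8.63
tcp_pos: [0.6114, 0.1131, 0.2219]
ee_rot: [[-0.94, -0.342, -0.002], [-0.342, 0.94, -0.0], [0.002, 0.0, -1.0]]
wrist_force: [-0.1, -0.3, -2.3]
gripper_width: 0.172
gripper_force: 30.0
```

Call:
drive_tool(rows=[[0,0,0,-5,0,0,0],[0,0,0,0,0,0,0],[0,0,0,0,0,0,0],[0,0,0,0,0,0,0]])

```text
time_s: 8.97
tcp_pos: [0.6127, 0.1138, 0.219]
ee_rot: [[-0.939, -0.343, 0.002], [-0.343, 0.939, 0.0], [-0.002, -0.0, -1.0]]
wrist_force: [0.0, 0.1, -0.5]
gripper_width: 0.173
gripper_force: 30.0
```

Call:
drive_tool(rows=[[0,0,0,-4,0,0,0],[0,0,0,-3,0,0,0],[0,0,0,-2,0,0,0],[0,0,0,-1,0,0,0],[0,0,0,0,0,0,0]])

```text
time_s: 9.38
tcp_pos: [0.612, 0.1142, 0.2075]
ee_rot: [[-0.939, -0.344, -0.001], [-0.344, 0.939, -0.0], [0.001, 0.0, -1.0]]
wrist_force: [-0.7, -0.3, -1.2]
gripper_width: 0.172
gripper_force: 30.0
```

Call:
drive_tool(rows=[[0,0,0,-1,0,0,0],[0,0,0,-1,0,0,0],[0,0,0,0,0,0,0]])

```text
time_s: 9.63
tcp_pos: [0.6121, 0.1142, 0.2057]
ee_rot: [[-0.939, -0.344, -0.0], [-0.344, 0.939, -0.0], [0.0, 0.0, -1.0]]
wrist_force: [0.2, 0.3, -2.1]
gripper_width: 0.17
gripper_force: 30.0
```

Call:
drive_tool(rows=[[0,0,0,-2,0,0,0],[0,0,0,-2,0,0,0],[0,0,0,-2,0,0,0],[0,0,0,-2,0,0,0],[0,0,0,0,0,0,0]])

```text
time_s: 10.05
tcp_pos: [0.6119, 0.1141, 0.1972]
ee_rot: [[-0.939, -0.344, -0.001], [-0.344, 0.939, -0.0], [0.001, 0.0, -1.0]]
wrist_force: [0.3, -0.5, -1.4]
gripper_width: 0.176
gripper_force: 30.0
```

Call:
drive_tool(rows=[[0,0,0,-2,0,0,0],[0,0,0,-2,0,0,0],[0,0,0,-2,0,0,0],[0,0,0,0,0,0,0]])

```text
time_s: 10.38
tcp_pos: [0.6119, 0.1142, 0.1913]
ee_rot: [[-0.939, -0.344, -0.001], [-0.344, 0.939, -0.0], [0.001, 0.0, -1.0]]
wrist_force: [0.1, -0.5, -2.0]
gripper_width: 0.171
gripper_force: 30.0
```

```bash
python3 - <<'E'
from h import *
s=sense(); print(s['tcp_pos'],s['wrist_force'],s['moment'])
c=capture('side');cv2.imwrite('pics/s5.png',cv2.resize(c['frame'][130:260,190:330,::-1],None,fx=4,fy=4,interpolation=2))
E
```

```text
[0.6118655  0.11415999 0.19127644] [ 0.08316649 -0.51694645 -2.03058   ] [-0.0098124   0.00389085 -0.02860838]
```

View pics/s5.png

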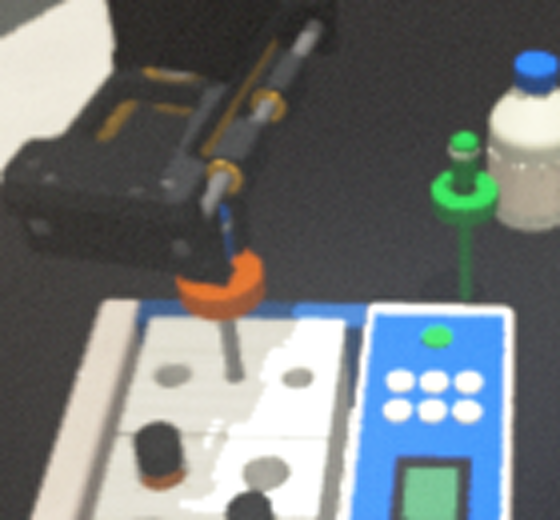

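Call:
drive_tool(rows=[[0,0,0,-2,0,0,0],[0,0,0,-2,0,0,0],[0,0,0,-2,0,0,0],[0,0,0,-2,0,0,0]])

```text
time_s: 10.77
tcp_pos: [0.6123, 0.1142, 0.184]
ee_rot: [[-0.939, -0.344, 0.0], [-0.344, 0.939, -0.0], [-0.0, -0.0, -1.0]]
wrist_force: [0.0, 0.8, 3.1]
gripper_width: 0.171
gripper_force: 30.0
```

Call:
drive_tool(rows=[[0,0,0,-2,0,0,0],[0,0,0,-2,0,0,0],[0,0,0,-2,0,0,0],[0,0,0,-2,0,0,0],[0,0,0,-2,0,0,0]])

```text
time_s: 11.18
tcp_pos: [0.6126, 0.1142, 0.1744]
ee_rot: [[-0.939, -0.344, 0.001], [-0.344, 0.939, 0.0], [-0.001, -0.0, -1.0]]
wrist_force: [0.6, 0.3, 3.7]
gripper_width: 0.172
gripper_force: 30.0
```

Call:
drive_tool(rows=[[0,0,0,-2,0,0,0],[0,0,0,-1,0,0,0],[0,0,0,0,0,0,0]])

```text
time_s: 11.43
tcp_pos: [0.612, 0.1141, 0.1702]
ee_rot: [[-0.939, -0.343, -0.001], [-0.343, 0.939, -0.0], [0.001, 0.0, -1.0]]
wrist_force: [-0.3, 0.2, 1.1]
gripper_width: 0.171
gripper_force: 30.0
```

Call:
drive_tool(rows=[[0,0,0,-1,0,0,0],[0,0,0,-1,0,0,0],[0,0,0,-1,0,0,0],[0,0,0,-1,0,0,0],[0,0,0,-1,0,0,0]])

```text
time_s: 11.85
tcp_pos: [0.6123, 0.1142, 0.1659]
ee_rot: [[-0.939, -0.344, 0.0], [-0.344, 0.939, 0.0], [-0.0, -0.0, -1.0]]
wrist_force: [0.6, -0.6, 3.3]
gripper_width: 0.175
gripper_force: 30.0
```

Call:
drive_tool(rows=[[0,0,0,-1,0,0,0],[0,0,0,-1,0,0,0],[0,0,0,-1,0,0,0]])

```text
time_s: 12.1
tcp_pos: [0.6122, 0.1142, 0.1629]
ee_rot: [[-0.939, -0.344, 0.0], [-0.344, 0.939, 0.0], [-0.0, 0.0, -1.0]]
wrist_force: [-0.1, -1.0, 3.3]
gripper_width: 0.174
gripper_force: 30.0
```

Call:
drive_tool(rows=[[0,0,0,-0.5,0,0,0],[0,0,0,-0.5,0,0,0],[0,0,0,-0.5,0,0,0]])

```text
time_s: 12.35
tcp_pos: [0.6121, 0.1142, 0.1612]
ee_rot: [[-0.939, -0.344, -0.0], [-0.344, 0.939, -0.0], [0.0, -0.0, -1.0]]
wrist_force: [-0.1, 0.1, 3.6]
gripper_width: 0.174
gripper_force: 30.0
```

Call:
drive_tool(rows=[[0,0,0,-0.5,0,0,0],[0,0,0,-0.5,0,0,0],[0,0,0,-0.5,0,0,0]])

```text
time_s: 12.6
tcp_pos: [0.6122, 0.1142, 0.1598]
ee_rot: [[-0.939, -0.344, -0.0], [-0.344, 0.939, -0.0], [0.0, 0.0, -1.0]]
wrist_force: [-0.6, -0.4, 2.9]
gripper_width: 0.17
gripper_force: 30.0
```

Call:
drive_tool(rows=[[0,0,0,-0.5,0,0,0],[0,0,0,-0.5,0,0,0],[0,0,0,-0.5,0,0,0]])

```text
time_s: 12.85
tcp_pos: [0.6122, 0.1142, 0.1584]
ee_rot: [[-0.939, -0.344, 0.0], [-0.344, 0.939, 0.0], [-0.0, -0.0, -1.0]]
wrist_force: [-0.3, -0.1, 3.6]
gripper_width: 0.174
gripper_force: 30.0
```

Call:
drive_tool(rows=[[0,0,0,-0.5,0,0,0],[0,0,0,-0.5,0,0,0],[0,0,0,-0.5,0,0,0]])

```text
time_s: 13.1
tcp_pos: [0.6121, 0.1142, 0.1567]
ee_rot: [[-0.939, -0.344, -0.0], [-0.344, 0.939, -0.0], [0.0, 0.0, -1.0]]
wrist_force: [0.1, 0.0, 3.3]
gripper_width: 0.175
gripper_force: 30.0
```

Call:
drive_tool(rows=[[0,0,0,-0.5,0,0,0],[0,0,0,-0.5,0,0,0],[0,0,0,-0.5,0,0,0]])

```text
time_s: 13.35
tcp_pos: [0.6127, 0.1144, 0.1563]
ee_rot: [[-0.939, -0.344, 0.001], [-0.344, 0.939, 0.0], [-0.001, -0.0, -1.0]]
wrist_force: [-1.7, 0.3, 7.7]
gripper_width: 0.171
gripper_force: 30.0
```

Call:
drive_tool(rows=[[0,0,0,-0.3,0,0,0],[0,0,0,0,0,0,0],[0,0,0,0,0,0,0]])

```text
time_s: 13.6
tcp_pos: [0.6128, 0.1144, 0.1563]
ee_rot: [[-0.939, -0.344, 0.002], [-0.344, 0.939, 0.0], [-0.002, -0.0, -1.0]]
wrist_force: [-1.1, -0.4, 6.5]
gripper_width: 0.174
gripper_force: 30.0
```

Call:
drive_tool(rows=[[0,0,0,-0.4,0,0,0],[0,0,0,-0.4,0,0,0],[0,0,0,0,0,0,0]])

```text
time_s: 13.85
tcp_pos: [0.6131, 0.1144, 0.1562]
ee_rot: [[-0.939, -0.344, 0.003], [-0.344, 0.939, 0.0], [-0.003, -0.001, -1.0]]
wrist_force: [-0.7, 0.4, 8.5]
gripper_width: 0.173
gripper_force: 30.0
```

Call:
drive_tool(rows=[[0,0,0,1,0,0,0],[30,0,0,0,0,0,0],[30,0,0,0,0,0,0],[30,0,0,0,0,0,0],[30,0,0,0,0,0,0]])

```text
time_s: 14.27
tcp_pos: [0.6116, 0.1141, 0.1542]
ee_rot: [[-0.939, -0.343, -0.002], [-0.343, 0.939, -0.0], [0.002, 0.0, -1.0]]
wrist_force: [-0.4, 0.3, -0.3]
gripper_width: 0.294
gripper_force: 0.0
```

Call:
drive_tool(rows=[[30,0,0,0,0,0,0],[30,0,0,0,0,0,0]])

```text
time_s: 14.43
tcp_pos: [0.6119, 0.1141, 0.1547]
ee_rot: [[-0.939, -0.344, -0.001], [-0.344, 0.939, -0.0], [0.001, 0.0, -1.0]]
wrist_force: [0.2, -0.7, 0.2]
gripper_width: 0.297
gripper_force: 0.0
```

```bash
python3 - <<'E'
from h import *
s=sense(); print(s['tcp_pos'],s['wrist_force'],s['ee_rot'])
c=capture('side');d=capture('wrist');save(d,'w6.png')
cv2.imwrite('pics/s6.png',np.hstack([cv2.resize(c['frame'][150:250,200:300,::-1],(400,400)),cv2.resize(d['frame'][130:330,220:420,::-1],(400,400))]))
E
```

```text
[0.61194142 0.11414318 0.15474494] [ 0.16069486 -0.68861425  0.21980809] [[-9.39139837e-01 -3.43533734e-01 -9.69867095e-04]
 [-3.43533611e-01  9.39140336e-01 -2.95866836e-04]
 [ 1.01248155e-03  5.53216132e-05 -9.99999486e-01]]
```

View pics/s6.png

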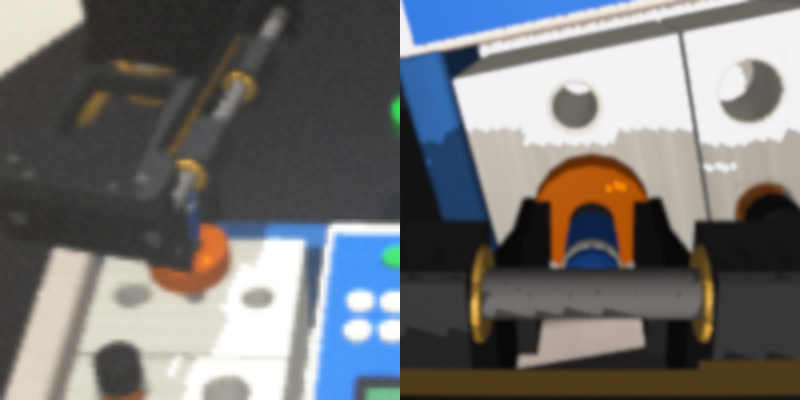

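Call:
drive_tool(rows=[[30,0,0,-2,0,0,0],[30,0,0,-2,0,0,0],[30,0,0,-2,0,0,0],[30,0,0,-2,0,0,0]])

```text
time_s: 14.87
tcp_pos: [0.6125, 0.1143, 0.1477]
ee_rot: [[-0.939, -0.344, 0.001], [-0.344, 0.939, 0.0], [-0.001, -0.0, -1.0]]
wrist_force: [-0.6, 0.5, 2.8]
gripper_width: 0.299
gripper_force: 1.5
```

Call:
drive_tool(rows=[[30,0,0,-2,0,0,0],[30,0,0,-2,0,0,0],[30,0,0,-1,0,0,0],[30,0,0,-1,0,0,0],[30,0,0,-1,0,0,0]])

```text
time_s: 15.28
tcp_pos: [0.6122, 0.1142, 0.1403]
ee_rot: [[-0.939, -0.344, 0.0], [-0.344, 0.939, -0.0], [-0.0, -0.0, -1.0]]
wrist_force: [-0.4, 0.1, 2.6]
gripper_width: 0.3
gripper_force: 1.4
```

Call:
drive_tool(rows=[[30,0,0,-1,0,0,0],[30,0,0,-1,0,0,0],[30,0,0,-1,0,0,0],[30,0,0,-1,0,0,0],[30,0,0,-1,0,0,0]])

```text
time_s: 15.7
tcp_pos: [0.6122, 0.1142, 0.1352]
ee_rot: [[-0.939, -0.344, 0.0], [-0.344, 0.939, -0.0], [-0.0, -0.0, -1.0]]
wrist_force: [-1.2, 0.2, 2.4]
gripper_width: 0.298
gripper_force: 1.4
```

Call:
drive_tool(rows=[[30,0,0,-0.5,0,0,0],[30,0,0,-0.5,0,0,0],[30,0,0,-0.5,0,0,0],[30,0,0,-0.5,0,0,0]])

```text
time_s: 16.03
tcp_pos: [0.6121, 0.1142, 0.1335]
ee_rot: [[-0.939, -0.344, -0.0], [-0.344, 0.939, -0.0], [0.0, -0.0, -1.0]]
wrist_force: [-1.2, 0.6, 5.5]
gripper_width: 0.302
gripper_force: 3.0
```

Call:
drive_tool(rows=[[30,0,0,-0.5,0,0,0],[30,0,0,-0.5,0,0,0],[30,0,0,0,0,0,0]])

```text
time_s: 16.28
tcp_pos: [0.6122, 0.1142, 0.1335]
ee_rot: [[-0.939, -0.344, 0.0], [-0.344, 0.939, -0.0], [-0.0, -0.0, -1.0]]
wrist_force: [-3.2, 0.5, 7.7]
gripper_width: 0.302
gripper_force: 3.8
```

Call:
drive_tool(rows=[[30,0,0,4,0,0,0],[34,0,0,8,0,0,0],[34,0,0,12,0,0,0],[34,0,0,20,0,0,0],[34,0,0,30,0,0,0]])

```text
time_s: 16.7
tcp_pos: [0.6105, 0.1138, 0.2041]
ee_rot: [[-0.939, -0.343, -0.007], [-0.343, 0.939, -0.002], [0.007, 0.001, -1.0]]
wrist_force: [-0.1, -0.2, 1.0]
gripper_width: 0.341
gripper_force: 0.0
```

Call:
drive_tool(rows=[[34,10,4,30,0,0,0],[34,16,6,20,0,0,0],[34,0,0,0,0,0,0],[34,0,0,0,0,0,0]])

```text
time_s: 17.03
tcp_pos: [0.6387, 0.1246, 0.2571]
ee_rot: [[-0.939, -0.343, 0.002], [-0.343, 0.939, 0.001], [-0.002, 0.001, -1.0]]
wrist_force: [-0.6, 1.2, -0.9]
gripper_width: 0.341
gripper_force: 0.0
```

```bash
python3 - <<'E'
from h import *
np.set_printoptions(precision=4,suppress=True)
s=sense(); d=capture('wrist'); c=capture('side'); print(s['time_s'],s['tcp_pos'],s['wrist_force'])
u0,v0=pix(d,(.612,.114,.16),s)[0].astype(int); print(u0,v0)
v,u=np.mgrid[0:400,0:640]; W=(abs(u-u0)<25)&(abs(v-v0)<25)
X=world(d,np.c_[u[W],v[W]],None,s); z=X[:,2]
for a,b in [(.16,.18),(.108,.12),(.095,.104)]:
    m=(z>a)&(z<b); print(m.sum(),np.median(X[m],0) if m.any() else '')
cv2.imwrite('pics/s7.png',np.hstack([cv2.resize(c['frame'][150:280,190:320,::-1],(400,400)),cv2.resize(d['frame'][60:300,200:440,::-1],(400,400))]))
E
```

```text
17.0333 [0.6387 0.1246 0.2571] [-0.6199  1.1926 -0.8917]
314 173
295 [0.6116 0.1137 0.169 ]
764 [0.6077 0.1105 0.1144]
1118 [0.6322 0.1156 0.1003]
```

View pics/s7.png

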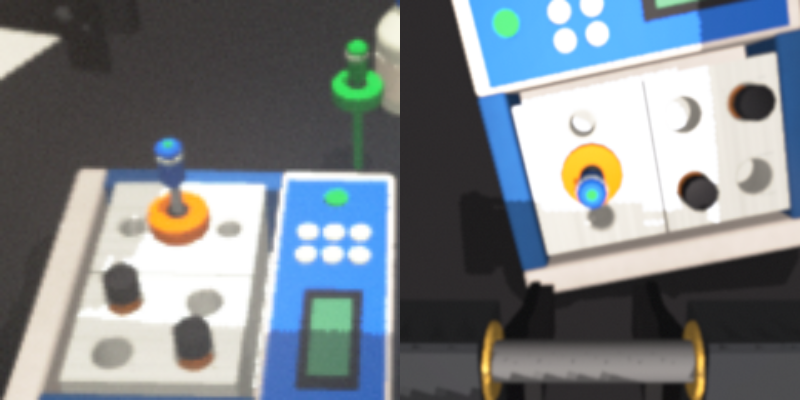

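The picture shows the probe standing upright in the middle hole with its head top at z = 0.169 m. The collar lies flat on the block with its top at 0.114 m, and the vials are in place.

```bash
python3 -c "
from station import *
print(finish_job())"
```

```text
the job is handed in; nothing more can be done
None
```

I pushed the probe home in the sensor well: its tip met firm resistance at about 55 mm, with no more than 10 N applied. I then slid the orange collar down onto the block's face, left the vials, bottle and tip box untouched, and handed the job in at about 17 s; no verdict came back.

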